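Walk the punching block under the hand punch and knock the punch down

TASK

Walk the heavy stone block forward to the punch, pushing only on its black end pieces, one end at a time: swing its left end ahead first, then its right, then its left again and so on, each time turning it at least 8 but never more than 30 degrees off square with the stand, until it stands square (within about 5 degrees) with the pale patch on its leather under the punch. Then pick up the brass hand mallet, knock the sprung red-capped punch most of the way down with a brisk hammer blow of it, and stand the mallet back upright on its cork pad. Keep the gripper off the stone middle of the block and off the punch, and leave the bowl, slipper and bottle where they are.

Things in the scene. Friction and masses are not known exactly. Their poses are not given: they have to be found in the camera images.
- stand: Green punch stand, fixed. Origin on the bench right below the punch's axis; x points along its arm towards the column (the way the block is walked), y left, z up. Arm 32 mm wide; round guide head of 22 mm radius about the punch, underside 79 mm above the bench, top 113 mm. Foot plate begins 125 mm and column 140 mm beyond the axis. Yaw up to 15 degrees.
- stand_diag (a point): A direction only, nothing to see: its x axis is the stand's x axis turned 45 degrees to the left. Its angle to the block's x axis is 45 degrees when the block is square, more when the left end is ahead, less when the right end is ahead.
- punch (a joint): Punch plunger, sliding straight down: 0 = up (rest), 0.016 m = fully down; a brisk blow moves it at 0.1 m/s or so, most of the way is 10 mm or more. A spring (about 2 N at the start, 8 N at the end) pushes it up again. The red cap, 36 mm across, sits on top; the 12 mm steel rod's tip hangs 73 mm above the bench when up.
- punch_cap (a point): Centre of the top of the punch's red cap, 144 mm above the bench when up; moves with the punch.
- block: Loose block, 2.2 kg (+-20 %), 110 (x) by 200 (y) by 50 mm high. Origin: centre of its underside; x forward, y left. Grey stone middle, 124 mm wide, 100 deep, between two black end pieces, each 38 wide (y 62 to 100 mm), 110 deep. Only these rest on the bench: pushed at one end it turns about the other; a push takes 5 to 20 N. Starts 100 to 140 mm short of the punch, up to 10 mm aside, near square.
- patch (a point): Centre of the pale patch, 24 mm (x) by 44 mm (y), on the brown leather on top of the block, at the block's middle, 55 mm above the bench. The punch must come down inside it.
- mallet_grip (a point): Brass hand mallet (leatherworker's pounder) standing upright: brass foot 56 mm across, 38 mm high, above it a dark wooden handle about 28 mm thick; 125 mm high overall, 0.6 kg. This point lies on its axis in the handle, 85 mm above its flat striking face (the underside); z up.
- mallet_foot (a point): Centre of the mallet's flat striking face (its underside).
- pad: Round cork pad fixed to the bench, 100 mm across, 6 mm thick, on which the mallet stands at the start, to the robot's left or right; origin at the centre of its underside.
- bowl: White bowl with coloured beads fixed in it, 96 mm across, 45 mm high, on the other side; leave alone. Origin at the centre of its underside.
- slipper: Small red slipper, about 100 by 44 by 45 mm; leave alone. Origin under its middle.
- dressing: White bottle with yellow cap, 52 mm across, 120 mm high; leave alone. Origin at the centre of its underside.
- mallet: The same mallet as a body, origin at the centre of its striking face.
Mind the look-alikes: they are no part of the job. There is more than one size of the mallet; the job needs the smallest.

How it is judged:
By the outcome, as a careful person would: the job done as asked, in the order asked, and still so for the second after the job is handed in, with the robot touching nothing.
It also fails if it takes over 72 s, if anything falls off the work surface, if the arm or the gripper's body presses on something with over 40 N, if the wrist force passes 120 N, or if a joint passes its speed limit or range.

ROBOT

A 7-joint arm with a two-finger parallel gripper is mounted at the origin on the work surface. World frame = base frame: x ahead of the robot, y to its left, z up, the work surface at z = 0. Lengths are in m, angles in rad, forces in N, time in s.
With the tool pointing down it reaches from about 0.4 to 0.85 m from the base axis. Payload 10.4 kg.
Tool frame: the origin (TCP) lies at the very end of the fingers, on their centre line; the grasp point (between the pads) lies 19 mm behind it; y points along the fingers, z is the direction in which the jaws open and shut, and the axes are right-handed (so a half turn about y gives the same grasp; the last joint's range is limited). The gripper opens to 85 mm and grips with 20 to 120 N. Pads are 22 mm wide; open, the fingers measure 114 mm over their backs; the gripper's body (76 mm by 85 mm) begins 54 mm behind the grasp point. The pads swing forward as they close: fully open they stand 13 mm farther back than shut.
Start: joints at [1.111, 0.332, -0.065, 1.46, 0.022, 1.35, -0.088], TCP at [0.264, -0.566, 0.231] pointing down, gripper open.
Joint ranges: [-2.6, 2.6], [-0.5, 2.12], [-1.47, 1.34], [0.16, 2.42], [-1.27, 4.41], [0.06, 2.06], [-2.6, 2.6]. Speed limits (rad/s): [2.22, 2.22, 2.79, 2.79, 3.14, 3.14, 3.14].

INTERFACE

Orientations are given as a unit quaternion [x, y, z, w].
In Python, from workcell import manip gives the robot as it stands.
- The arm moves only by the tool arm_command, never from a script. Its argument "commands" is a list that holds one entry, the list of rows, each a list of 6 numbers: the shift along the world's x, y, z in cm, then the turn, a rotation vector about the world's x, y, z in degrees. A call has 1 to 20 rows; each row is the pose to reach, as a shift and turn from the pose commanded when the call began; what a row does not reach only later rows make up. A row lasts 1/10 s, in which the tool goes at most 50 mm and 8.59 degrees, less where a joint would pass 70% of its speed; a pose out of reach is approached as far as the arm can. A call with a gripper value outside its range is refused whole. "claw" is the finger opening in cm, from 0 to 8.54, set as the call begins (left out, the last holds). The fingers move at their own pace and stop on an object; "newtons" is the grip in N (left out, the last holds). Time passes only in rows, so rows that repeat a pose let the fingers close. It gives the time, the measured TCP pose, the force and the opening at its end, in the units of the state.
- manip.get_obs(): the state, without advancing time (a new reading comes with each control period).
- manip.camera(name): name is "scene" or "side" or "wrist"; returns a dict with "pixels" (400x640x3 uint8, blue, green, red), "depth" (400x640 float32, m along the optical axis (not along the pixel's ray), 0 where there is no reading), "K" (3x3 intrinsics, pixels), "rvec" (rotation vector, rad) and "tvec" (3), from world to camera coordinates, as OpenCV has them. Camera axes: x right, y down, z forward; pixel columns grow to the right and rows downward; lengths in m; the calibration is good to about 2 mm. A picture is of the moment at which its call begins.
- manip.hand_in(): hands the job in, once; it reports no verdict.
Trained networks look in the newest picture that a camera, given by its name, has taken for a name from the list of things; names that differ only in an ending like _2 or _b are one class to them, and where a whole thing is asked for, a point or a joint stands for the part that bears it (a point fixed in the world has none). Each returns a list of dicts, best first, with "p" (0 to 1); they miss things now and then, are a little off and sometimes report something else, mostly with a low value. They report only what shows in the picture. A call takes as long as a camera call. They do not tell look-alikes from the thing itself.
- manip.masks_of(camera, thing): "mask" (400x640 bool, what is visible of it) and "bbox" ([left, top, right, bottom] in pixels, round what is visible of it).
The state is a dict: "clock": time; "joint_pos": joint angles; "joint_velocities": joint speeds; "tau": joint torques, N m; "position": TCP position; "ee_rot": TCP orientation; "ft_force": force on the tool from outside, world axes, zero at the start; "torque": the same for the moment, N m; "grip_width": opening from 0.0 (shut) to 1.0 (fully open).
Only numpy, scipy, OpenCV 4.12 (cv2) and the standard library are available. Lean on these libraries where they do the work, as an engineer would, in place of code of your own. Each camera call takes 0.05 s, during which the arm holds its last target.

## Working session

There is one attempt and no reset: what is moved stays moved. The work goes in short steps, Python scripts to look and compute and a tool call to move; the robot and the scene stay as the last step left them, time stands still between calls to the robot, and variables do not carry over. Pictures are saved under pics/ and viewed, and the job is handed in when it is done.

Besides the shell and the picture viewer there is one more tool, called after "Call:" by a JSON object that holds its "method" and its "body". arm_command: Moves the arm, as the interface text tells. Its arguments: {"type":"object","properties":{"commands":{"type":"array"},"claw":{"type":"number"},"newtons":{"type":"number"}},"required":["commands"]}

```bash
ls; mkdir -p pics
cat > h.py <<'E'
from workcell import manip
import numpy as np, cv2
from scipy.spatial.transform import Rotation as R
def shot(name,fn=None):
    c=manip.camera(name)
    if fn: cv2.imwrite('pics/'+fn,c['pixels'])
    return c
def cloud(c):
    d=c['depth'];K=c['K'];v,u=np.mgrid[0:400,0:640]
    P=np.stack([(u-K[0,2])/K[0,0]*d,(v-K[1,2])/K[1,1]*d,d],-1)
    Rm=cv2.Rodrigues(np.array(c['rvec'],float))[0]
    W=(P-np.array(c['tvec']).ravel())@Rm
    W[d==0]=np.nan
    return W
def proj(c,p):
    return cv2.projectPoints(np.array(p,float).reshape(-1,3),np.array(c['rvec'],float),np.array(c['tvec'],float),np.array(c['K'],float),None)[0].reshape(-1,2)
E
python3 - <<'E'
from h import *
np.set_printoptions(precision=4,suppress=True)
o=manip.get_obs();print(o)
for n in ['scene','side','wrist']:
    c=shot(n,n+'0.png')
    W=cloud(c); np.save(n+'0.npy',W)
    print(n,manip.get_obs()['clock'], 'campos',-cv2.Rodrigues(np.array(c['rvec'],float))[0].T@np.array(c['tvec']).ravel())
    for t in ['stand','punch_cap','block','patch','mallet','pad','bowl','slipper','dressing']:
        for m in manip.masks_of(n,t):
            w=W[m['mask']]; w=w[~np.isnan(w[:,0])]
            print(t,round(m['p'],2),m['bbox'],len(w),np.median(w,0) if len(w) else '', w.max(0) if len(w) else '')
E
```

```text
pics
{'clock': 0.0, 'joint_pos': array([ 1.1114,  0.3329, -0.0647,  1.4609,  0.0216,  1.3499, -0.0885]), 'joint_velocities': array([-0.0006,  0.0018,  0.001 ,  0.0006,  0.0002,  0.0005, -0.0014]), 'tau': array([ -0.0009, -62.5444,   0.049 , -39.1609,   0.0163,   0.0099,
        -0.    ]), 'position': array([ 0.2642, -0.566 ,  0.2305]), 'ee_rot': array([-0.1534,  0.6908, -0.6898,  0.1531]), 'ft_force': array([ 0.5333,  1.2391, -0.8651]), 'torque': array([ 0.0063,  0.0479, -0.0165]), 'grip_width': 1.0033489765575914}
scene 0.05 campos [ 1.1496 -0.4892  0.8567]
stand 0.83 [347.9, 227.7, 437.9, 353.0] 4489 [ 0.8361 -0.0456  0.0185] [0.9051 0.0629 0.1475]
stand 0.36 [357.0, 227.6, 371.8, 243.7] 222 [ 0.6726 -0.0203  0.143 ] [0.689  0.0648 0.1475]
stand 0.21 [298.5, 208.1, 381.6, 268.0] 2618 [ 0.5798 -0.0371  0.0512] [0.6841 0.1188 0.1416]
block 0.59 [295.7, 204.8, 380.7, 270.8] 2718 [ 0.5797 -0.0375  0.0511] [0.6841 0.1264 0.1464]
patch 0.81 [299.1, 206.5, 380.6, 268.6] 2740 [ 0.5798 -0.0351  0.0511] [0.6876 0.1303 0.1458]
patch 0.68 [206.7, 220.1, 230.8, 265.8] 614 [ 0.451  -0.3024  0.04
[... 1399 characters left out ...]
et 0.62 [444.1, 158.2, 473.7, 219.7] 1070 [ 0.3106 -0.2964  0.0553] [ 0.3525 -0.2721  0.1699]
pad 0.73 [401.8, 181.4, 429.9, 203.1] 358 [ 0.4222 -0.2785  0.0074] [ 0.4937 -0.2476  0.0131]
bowl 0.58 [215.5, 286.9, 256.6, 329.1] 1437 [0.4437 0.3231 0.0375] [0.5227 0.3695 0.0501]
slipper 0.68 [365.2, 136.1, 394.7, 156.3] 430 [ 0.6345 -0.3693  0.0261] [ 0.6688 -0.3186  0.0519]
dressing 0.81 [150.9, 244.0, 182.7, 289.4] 970 [0.6223 0.3941 0.0671] [0.7666 0.4159 0.1246]
wrist 1.05 campos [ 0.3288 -0.5347  0.3739]
mallet 0.79 [4.6, 0.0, 163.1, 64.0] 5676 [ 0.3136 -0.3289  0.0509] [ 0.3558 -0.2611  0.1431]
mallet 0.64 [201.4, 0.0, 285.4, 48.3] 3123 [ 0.3722 -0.4408  0.0496] [ 0.4138 -0.375   0.1058]
```

Run:
```python
import cv2
a=cv2.imread('pics/scene0.png');b=cv2.imread('pics/side0.png')
cv2.imwrite('pics/sc_crop.png',cv2.resize(a[140:370,120:500],None,fx=2,fy=2,interpolation=3))
cv2.imwrite('pics/sd_crop.png',cv2.resize(b[110:340,140:500],None,fx=2.1,fy=2.1,interpolation=3))
```

```text
(no output)
```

View pics/sc_crop.png

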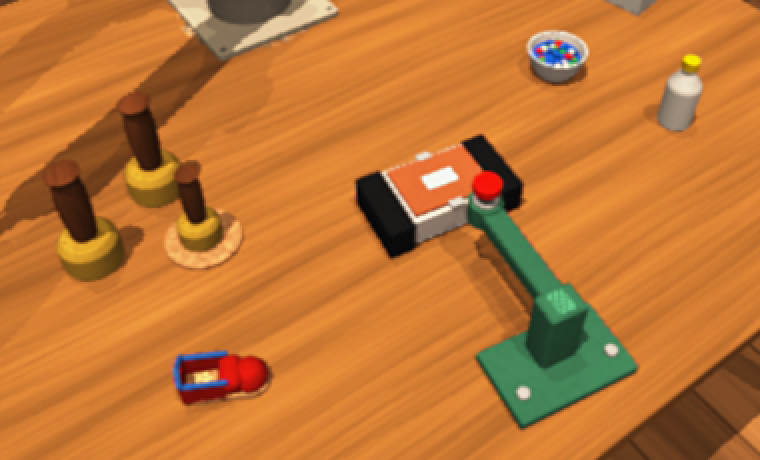

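View pics/sd_crop.png

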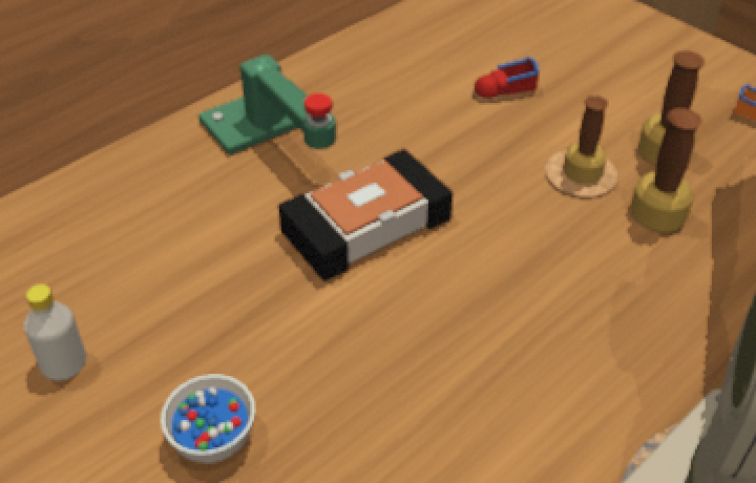

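```bash
cat >> h.py <<'E'
def block(cams=('scene','side'),cs=None,verbose=True,save=None):
    out=[]
    for n in cams:
        c=cs[n] if cs else shot(n,(save+n+'.png') if save else None); W=cloud(c); I=c['pixels'].astype(int)
        hsv=cv2.cvtColor(c['pixels'],cv2.COLOR_BGR2HSV)
        x,y,z=W[...,0],W[...,1],W[...,2]
        reg=(x>0.42)&(x<0.78)&(abs(y)<0.22)
        blk=reg&(hsv[...,2]<60)&(z>0.044)&(z<0.056)
        P=W[blk][:,:2]
        pat=reg&(z>0.045)&(z<0.065)&(hsv[...,1]<60)&(hsv[...,2]>190)
        # patch: biggest white component
        k,l,s,ce=cv2.connectedComponentsWithStats(pat.astype(np.uint8))
        pc=[(s[i,4],W[l==i].mean(0)) for i in range(1,k) if s[i,4]>25]
        # dark comps = end pieces
        k2,l2,s2,c2=cv2.connectedComponentsWithStats(blk.astype(np.uint8))
        ends=[(s2[i,4],W[l2==i]) for i in range(1,k2) if s2[i,4]>40]
        Q=np.vstack([e[1][:,:2] for e in ends]).astype(np.float32)
        r=cv2.minAreaRect(Q*1000)
        B=cv2.boxPoints(r)
        # long axis direction
        e1,e2=B[1]-B[0],B[2]-B[1]
        L=e1 if np.linalg.norm(e1)>np.linalg.norm(e2) else e2
        L=L*np.sign(L[1]); yaw=np.degrees(np.arctan2(-L[0],L[1]))
        print(n,'rect c',np.round(r[0],1),'size',np.round(r[1],1),'yaw %.1f'%yaw,'| white',[(int(a),np.round(b*1000,1)) for a,b in pc])
        out.append((np.array(r[0]),yaw,B))
    return out
E
python3 - <<'E'
from h import *
np.set_printoptions(precision=4,suppress=True)
cs={n:shot(n) for n in ['scene','side']}
block(cs=cs)
for n,c in cs.items():
    W=cloud(c);hsv=cv2.cvtColor(c['pixels'],cv2.COLOR_BGR2HSV);x,y,z=W[...,0],W[...,1],W[...,2]
    reg=(x>0.5)&(x<0.98)&(abs(y)<0.25)
    red=reg&((hsv[...,0]<6)|(hsv[...,0]>174))&(hsv[...,1]>190)&(z>0.125)
    T=W[red&(z>0.140)]
    print(n,'cap',red.sum(),T.mean(0),T.min(0),T.max(0), 'circle',cv2.minEnclosingCircle((T[:,:2]*1000).astype(np.float32)))
    gr=reg&(hsv[...,0]>50)&(hsv[...,0]<95)&(hsv[...,1]>80)
    A=W[gr&(z>0.108)&(z<0.118)]
    print(' zhist',np.histogram(W[gr][:,2],bins=np.arange(0,0.16,0.01)))
    r=cv2.minAreaRect((A[:,:2]*1000).astype(np.float32));print(' arm',r)
    F=W[gr&(z<0.02)]
    r=cv2.minAreaRect((F[:,:2]*1000).astype(np.float32));print(' foot',r)
    # mallet top
    M=W[(abs(x-.44)<.07)&(abs(y+.29)<.06)&(z>0.118)]
    print(' mallet top',len(M),M.mean(0), cv2.minEnclosingCircle((M[:,:2]*1000).astype(np.float32)))
    M=W[(abs(x-.44)<.07)&(abs(y+.29)<.06)&(z>0.02)&(z<0.043)]
    print(' mallet foot',cv2.minEnclosingCircle((M[:,:2]*1000).astype(np.float32)))
    for cx,cy in [(.39,-.42),(.325,-.305)]:
        M=W[(abs(x-cx)<.06)&(abs(y-cy)<.06)&(z>0.02)&(z<0.045)]
        print(' other',M.mean(0),cv2.minEnclosingCircle((M[:,:2]*1000).astype(np.float32)))
E
```

```text
scene rect c [571.1 -11.8] size [197.1 108.6] yaw -9.0 | white [(110, array([569.3,  -9.9,  56.6])), (99, array([605.6, -47.4,  51.6]))]
side rect c [564.8  -8.7] size [197.8 109.7] yaw -8.7 | white [(104, array([566.6,  -9.5,  57.5])), (26, array([526.3,  35.7,  52.1]))]
scene cap 170 [ 0.6725 -0.021   0.1439] [ 0.6554 -0.0368  0.1401] [ 0.6891 -0.0022  0.1478] circle ((671.656982421875, -19.847946166992188), 17.974685668945312)
 zhist (array([  18, 1972,   81,   63,   65,   63,   65,   64,   80,  157,  554,
        493,    0,    0,    0]), array([0.  , 0.01, 0.02, 0.03, 0.04, 0.05, 0.06, 0.07, 0.08, 0.09, 0.1 ,
       0.11, 0.12, 0.13, 0.14, 0.15]))
 arm ((755.0308837890625, -34.88566970825195), (46.678794860839844, 190.04095458984375), 81.9081802368164)
 foot ((757.836181640625, -34.921356201171875), (156.96328735351562, 275.07891845703125), 81.28752899169922)
 mallet top 107 [ 0.4416 -0.2996  0.1275] ((439.11370849609375, -299.2142028808594), 15.549281120300293)
 mallet foot ((440.8322448730469, -299.6820983886719), 27.81765365600586)
 other [ 0.415  -0.4278  0.0346] ((391.246063
[... 393 characters left out ...]
 0]), array([0.  , 0.01, 0.02, 0.03, 0.04, 0.05, 0.06, 0.07, 0.08, 0.09, 0.1 ,
       0.11, 0.12, 0.13, 0.14, 0.15]))
 arm ((742.2177124023438, -30.244346618652344), (41.99620819091797, 193.8273468017578), 82.16969299316406)
 foot ((713.9768676757812, 0.7534255981445312), (116.83462524414062, 363.2483825683594), 78.90127563476562)
 mallet top 75 [ 0.4345 -0.2977  0.128 ] ((436.4441223144531, -299.7289123535156), 17.453269958496094)
 mallet foot ((436.0875549316406, -297.7851867675781), 29.885562896728516)
 other [ 0.395  -0.3951  0.0335] ((386.5677795410156, -423.7019348144531), 37.301246643066406)
 other [ 0.3063 -0.2875  0.0337] ((317.1505432128906, -307.0855712890625), 37.666229248046875)
```

Run:
```python
from h import *
np.set_printoptions(precision=4,suppress=True)
o=manip.get_obs();M=R.from_quat(o['ee_rot']).as_matrix();print(M)
print('jaw az',np.degrees(np.arctan2(M[1,2],M[0,2])),o['position'])
P=np.array([.669,-.0193]);u=np.array([np.cos(np.radians(-8)),np.sin(np.radians(-8))]);n=np.array([-u[1],u[0]])
B=np.array([.5682,-.0097]);by=np.radians(-8.9)
print('block in stand',(B-P)@u,(B-P)@n)
bx=np.array([np.cos(by),np.sin(by)]);bn=np.array([-bx[1],bx[0]])
for s in (1,-1): print(s,'start push pt (rear face, finger half 11+clear 20)',B+bx*(-55-11-15)/1000+bn*s*.083,'pivot',B-s*bn*.081)
```

```text
[[-0.9061  0.      0.423 ]
 [-0.423  -0.0001 -0.9061]
 [ 0.     -1.      0.0001]]
jaw az -64.97598612858526 [ 0.2644 -0.5664  0.2313]
block in stand -0.10115508309836693 -0.00452207511685552
1 start push pt (rear face, finger half 11+clear 20) [0.501  0.0848] pivot [ 0.5557 -0.0897]
-1 start push pt (rear face, finger half 11+clear 20) [ 0.4753 -0.0792] pivot [0.5807 0.0703]
```

Call:
{"method": "arm_command", "body": {"commands": [[[1.5,4.3,0,0,0,-2],[3,8.7,0,0,0,-4],[4.5,13,0,0,0,-7],[6,17.4,0,0,0,-9],[7.5,21.7,0,0,0,-11],[9,26,0,0,0,-14],[10.5,30.4,0,0,0,-16],[12,34.7,0,0,0,-18],[13.5,39,0,0,0,-21],[15,43.4,0,0,0,-23],[16.5,47.7,0,0,0,-26],[18,52,0,0,0,-28],[19.5,56.4,-1,0,0,-30],[21,60.7,-3,0,0,-32],[22.6,65.1,-5,0,0,-34],[22.6,65.1,-9,0,0,-34],[22.6,65.1,-13,0,0,-34],[22.6,65.1,-17,0,0,-34],[22.6,65.1,-21.3,0,0,-34],[22.6,65.1,-21.3,0,0,-34]]], "claw": 0, "newtons": 60}}

```text
clock: 3.6
position: [0.4866, 0.084, 0.0139]
ee_rot: [-0.052, -0.705, 0.705, 0.058]
ft_force: [-0.0, 0.3, 0.7]
grip_width: 0.001
```

```bash
cat >> h.py <<'E'
def rot(a): a=np.radians(a); return np.array([[np.cos(a),-np.sin(a)],[np.sin(a),np.cos(a)]])
def plan(B,yaw,side,final,tcp,off=0.083,piv=0.081,n=6,half=0.011,pre=0.0):
    """shifts in cm for TCP at contact then rotating about the other end. yaw deg world"""
    B=np.array(B);tcp=np.array(tcp)
    pv=B+rot(yaw)@np.array([0,-side*piv])
    T0=B+rot(yaw)@np.array([-0.055-half-pre,side*off])
    print('pre-contact shift',np.round((B+rot(yaw)@np.array([-0.055-half-0.02,side*off])-tcp)*100,2),'contact',np.round((T0-tcp)*100,2))
    for k in range(1,n+1):
        a=(final-yaw)*k/n
        T=pv+rot(a)@(T0-pv)
        print(np.round((T-tcp)*100,2),'turn %.1f'%a)
    print('centre after',pv+rot(final-yaw)@(B-pv))
E
python3 - <<'E'
from h import *
o=manip.get_obs();M=R.from_quat(o['ee_rot']).as_matrix();print(o['position'],o['grip_width'],o['joint_pos'])
print('jaw az',np.degrees(np.arctan2(M[1,2],M[0,2])),M[:,1])
plan([.5682,-.0097],-8.9,1,-21,o['position'][:2])
E
```

```text
[0.48662893 0.08401997 0.01389896] 0.0012354714591700034 [ 0.32473383  0.3802812  -0.66240019  1.97934699  0.29596285  0.88744438
 -2.2213939 ]
jaw az -98.95786350652851 [-8.72030814e-03 -4.57532307e-04 -9.99961873e-01]
pre-contact shift [0.94 0.16] contact [ 2.92 -0.15]
[ 3.53 -0.02] turn -2.0
[4.14 0.09] turn -4.0
[4.76 0.17] turn -6.0
[5.38 0.24] turn -8.1
[6.   0.28] turn -10.1
[6.62 0.3 ] turn -12.1
centre after [ 0.58469626 -0.01410473]
```

Call:
{"method": "arm_command", "body": {"commands": [[[0,0,0,0,0,8.5],[0,0,0,0,0,17],[0,0,0,0,0,25.5],[0,0,0,0,0,34],[0,0,0,0,0,42.5],[0,0,0,0,0,51],[0,0,0,0,0,59.5],[0,0,0,0,0,68],[0,0,0,0,0,76.5],[0,0,0,0,0,85],[0,0,0,0,0,93.5],[0,0,0,0,0,102],[0,0,0,0,0,110.5],[0,0,0,0,0,119],[0,0,0,0,0,127.5],[0,0,0,0,0,136],[0,0,0,0,0,144.5],[0,0,0,0,0,153],[0,0,0,0,0,161.5],[0,0,0,0,0,170]]]}}

```text
clock: 5.6
position: [0.4916, 0.0838, 0.0205]
ee_rot: [0.698, -0.114, 0.116, -0.697]
ft_force: [-0.2, 0.3, -0.2]
grip_width: 0.001
```

Call:
{"method": "arm_command", "body": {"commands": [[[0,0,0,0,0,5],[0,0,0,0,0,10],[0,0,0,0,0,10]]]}}

```text
clock: 5.9
position: [0.4915, 0.0839, 0.02]
ee_rot: [0.705, -0.055, 0.056, -0.705]
ft_force: [0.3, -0.4, -1.1]
grip_width: -0.001
```

Run:
```python
from h import *
o=manip.get_obs();M=R.from_quat(o['ee_rot']).as_matrix();print(o['clock'],o['position'],o['joint_pos'],o['ft_force'])
print('jaw az',np.degrees(np.arctan2(M[1,2],M[0,2])),M[:,1])
plan([.5682,-.0097],-8.9,1,-21,o['position'][:2],n=8)
```

```text
5.9 [0.49146283 0.08392967 0.0200386 ] [ 0.77040321  0.67279031 -1.25369157  1.95518048  0.73921609  1.07763046
  0.60436388] [ 0.29227309 -0.41871168 -1.14072698]
jaw az 81.03696299627909 [ 0.00130865 -0.00123463 -0.99999838]
pre-contact shift [0.46 0.17] contact [ 2.44 -0.14]
[ 2.89 -0.04] turn -1.5
[3.35 0.04] turn -3.0
[3.81 0.12] turn -4.5
[4.27 0.18] turn -6.0
[4.74 0.23] turn -7.6
[5.2  0.27] turn -9.1
[5.67 0.3 ] turn -10.6
[6.14 0.31] turn -12.1
centre after [ 0.58469626 -0.01410473]
```

Call:
{"method": "arm_command", "body": {"commands": [[[1.2,0,-0.4,0,0,0],[2.2,-0.1,-0.4,0,0,0],[2.5,-0.1,-0.4,0,0,0],[2.9,0,-0.4,0,0,-1.5],[3.3,0,-0.4,0,0,-3],[3.6,0.1,-0.4,0,0,-3.8],[3.8,0.1,-0.4,0,0,-4.5],[4.1,0.1,-0.4,0,0,-5.3],[4.3,0.2,-0.4,0,0,-6],[4.5,0.2,-0.4,0,0,-6.8],[4.7,0.2,-0.4,0,0,-7.6],[5,0.3,-0.4,0,0,-8.3],[5.2,0.3,-0.4,0,0,-9.1],[5.5,0.3,-0.4,0,0,-10],[5.7,0.3,-0.4,0,0,-10.6],[5.9,0.3,-0.4,0,0,-11.3],[6.1,0.3,-0.4,0,0,-12.1],[6.1,0.3,-0.4,0,0,-12.1]]]}}

```text
clock: 7.7
position: [0.5494, 0.0897, 0.014]
ee_rot: [-0.695, 0.13, -0.128, 0.696]
ft_force: [-7.5, 4.4, 2.2]
grip_width: 0.0
```

Run:
```python
from h import *
o=manip.get_obs();M=R.from_quat(o['ee_rot']).as_matrix();print(o['clock'],o['position'],o['joint_pos'],o['ft_force'])
print('jaw az',np.degrees(np.arctan2(M[1,2],M[0,2])),M[:,1])
block(save='a_')
```

```text
7.7 [0.54943246 0.08969256 0.01401675] [ 0.64177274  0.73704482 -1.13970919  1.80758249  0.74702706  1.10933468
  0.43728444] [-7.4913861   4.35749055  2.16628243]
jaw az 68.9734090064017 [-0.00373584  0.00154456 -0.99999183]
scene rect c [580.7 -12.3] size [197.5 118.9] yaw -18.9 | white [(111, array([602.2, -57.9,  51.3])), (109, array([583.5, -12.4,  56. ]))]
side rect c [553.5 -87.8] size [ 33.4 108.3] yaw 69.6 | white [(76, array([580.4, -17.8,  57.5])), (27, array([525.4, -32.9,  51.4]))]
```

View pics/a_side.png

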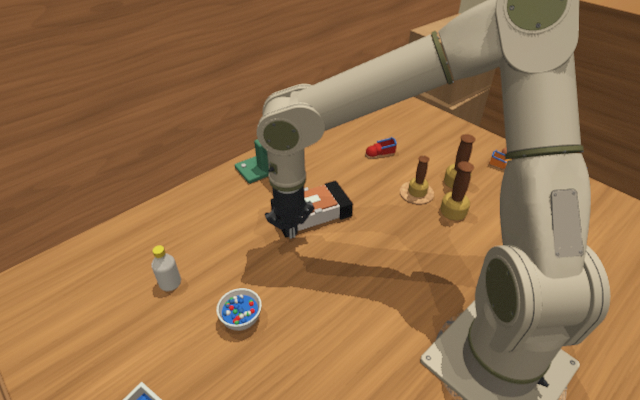

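Run:
```python
from h import *
o=manip.get_obs()
print((rot(-20.2)@[-.025,0])*100)
plan([.583,-.0130],-20.2,-1,4,o['position'][:2],n=12)
```

```text
[-2.34623256  0.8632455 ]
pre-contact shift [ -7.58 -15.09] contact [ -5.7  -15.78]
[ -5.24 -16.19] turn 2.0
[ -4.75 -16.58] turn 4.0
[ -4.26 -16.96] turn 6.0
[ -3.75 -17.31] turn 8.1
[ -3.23 -17.65] turn 10.1
[ -2.69 -17.97] turn 12.1
[ -2.15 -18.28] turn 14.1
[ -1.59 -18.56] turn 16.1
[ -1.03 -18.82] turn 18.1
[ -0.46 -19.06] turn 20.2
[  0.12 -19.29] turn 22.2
[  0.71 -19.49] turn 24.2
centre after [ 0.61661943 -0.01778475]
```

Call:
{"method": "arm_command", "body": {"commands": [[[-2.5,1.1,0,0,0,0],[-3.6,-2,0,0,0,0],[-5,-6,0,0,0,0],[-6.4,-10,0,0,0,0],[-7.5,-13.2,0,0,0,0],[-7.7,-14.9,0,0,0,0],[-6.6,-15.3,0,0,0,0],[-5.8,-15.6,0,0,0,0],[-5.4,-15.9,0,0,0,1],[-5.2,-16.1,0,0,0,2],[-5,-16.3,0,0,0,3],[-4.75,-16.5,0,0,0,4],[-4.5,-16.7,0,0,0,5],[-4.25,-16.9,0,0,0,6],[-4,-17.1,0,0,0,7],[-3.75,-17.3,0,0,0,8],[-3.5,-17.5,0,0,0,9],[-3.2,-17.7,0,0,0,10.1],[-2.9,-17.8,0,0,0,11.1],[-2.7,-18,0,0,0,12.1]]]}}

```text
clock: 9.8
position: [0.5226, -0.0891, 0.014]
ee_rot: [-0.705, 0.056, -0.052, 0.706]
ft_force: [-13.5, 4.5, 9.7]
grip_width: 0.004
```

Run:
```python
from h import *
o=manip.get_obs();M=R.from_quat(o['ee_rot']).as_matrix();print(o['clock'],o['position'],o['joint_pos'],o['ft_force'])
print('jaw az',np.degrees(np.arctan2(M[1,2],M[0,2])),M[:,1])
block(save='b_')
```

```text
9.8 [ 0.52261876 -0.08906974  0.01403511] [ 1.0404457   0.73303466 -1.20752988  1.8734011   0.7706447   1.10978745
  0.94950319] [-13.4663641    4.53726621   9.73867273]
jaw az 81.29870884008515 [-0.00534749  0.00171463 -0.99998423]
scene rect c [597.4 -18. ] size [198.1 117.7] yaw -8.6 | white [(119, array([599.5, -17.7,  56.5])), (65, array([635.2, -65.5,  50.1]))]
side rect c [594.9 -14.9] size [195.6 110.3] yaw -8.6 | white [(102, array([597.1, -17.7,  57.4])), (27, array([557.4,  29.3,  51.5]))]
```

View pics/b_scene.png

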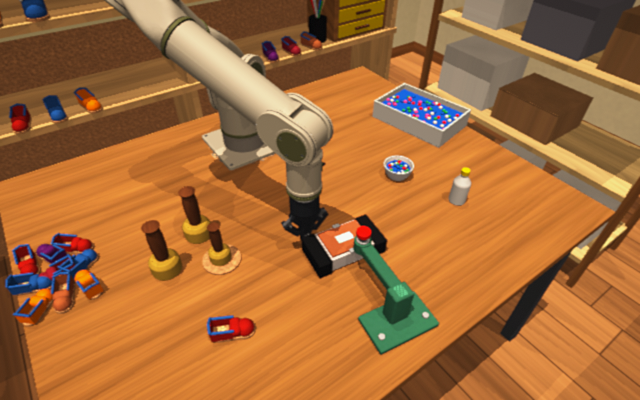

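Call:
{"method": "arm_command", "body": {"commands": [[[0.25,-0.15,0,0,0,1],[0.55,-0.3,0,0,0,2],[0.8,-0.45,0,0,0,3],[1.1,-0.6,0,0,0,4],[1.4,-0.7,0,0,0,5],[1.7,-0.85,0,0,0,6],[2,-0.95,0,0,0,7],[2.25,-1.1,0,0,0,8],[2.5,-1.2,0,0,0,9],[2.8,-1.3,0,0,0,10],[3.1,-1.4,0,0,0,11],[3.4,-1.5,0,0,0,12],[3.4,-1.5,0,0,0,12]]]}}

```text
clock: 11.2
position: [0.5571, -0.1055, 0.014]
ee_rot: [-0.707, -0.018, 0.022, 0.707]
ft_force: [-13.1, -0.2, 10.1]
grip_width: -0.003
```

```bash
cat > st.py <<'E'
from h import *
import sys
o=manip.get_obs();M=R.from_quat(o['ee_rot']).as_matrix();print(o['clock'],o['position'],o['joint_pos'],o['ft_force'])
print('jaw az',np.degrees(np.arctan2(M[1,2],M[0,2])),M[:,1])
block(save=sys.argv[1]) if len(sys.argv)>1 else 0
E
python3 st.py c_
```

```text
11.2 [ 0.55707122 -0.10547721  0.01400308] [ 1.00941837  0.80894943 -1.20103906  1.77770064  0.82348622  1.16614546
  1.17070259] [-13.08630511  -0.15287511  10.08227599]
jaw az 93.20697615889104 [-4.99414781e-03  2.55212635e-04 -9.99987497e-01]
scene rect c [613.6 -21.9] size [120.9 198.4] yaw 3.2 | white [(114, array([616.6, -21.2,  56.1])), (78, array([650.6, -66. ,  50.2]))]
side rect c [611.8 -17.9] size [108.  195.5] yaw 2.9 | white [(101, array([615. , -18.8,  57.6]))]
```

View pics/c_scene.png

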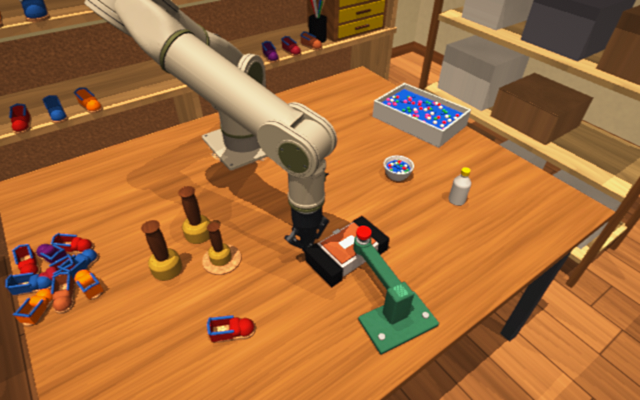

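Run:
```python
from h import *
o=manip.get_obs()
print((rot(3.1)@[-.025,0])*100)
plan([.6145,-.0195],3.1,1,-21.8,o['position'][:2],n=12)
```

```text
[-2.49634168 -0.13519703]
pre-contact shift [-3.29 16.42] contact [-1.3  16.53]
[-0.71 16.79] turn -2.1
[-0.12 17.03] turn -4.2
[ 0.48 17.24] turn -6.2
[ 1.09 17.44] turn -8.3
[ 1.71 17.61] turn -10.4
[ 2.33 17.76] turn -12.5
[ 2.96 17.89] turn -14.5
[ 3.59 18.  ] turn -16.6
[ 4.23 18.08] turn -18.7
[ 4.86 18.14] turn -20.8
[ 5.5  18.17] turn -22.8
[ 6.14 18.19] turn -24.9
centre after [ 0.64896118 -0.02517412]
```

Call:
{"method": "arm_command", "body": {"commands": [[[-2.7,0,0,0,0,0],[-3.1,3,0,0,0,0],[-3.3,7,0,0,0,0],[-3.5,11,0,0,0,0],[-3.5,14.5,0,0,0,0],[-3.4,16.4,0,0,0,0],[-2.2,16.5,0,0,0,0],[-1.4,16.5,0,0,0,0],[-1,16.6,0,0,0,-1],[-0.7,16.8,0,0,0,-2.1],[-0.4,16.9,0,0,0,-3.1],[-0.1,17,0,0,0,-4.2],[0.2,17.1,0,0,0,-5.2],[0.5,17.2,0,0,0,-6.2],[0.8,17.3,0,0,0,-7.3],[1.1,17.4,0,0,0,-8.3],[1.4,17.5,0,0,0,-9.3],[1.7,17.6,0,0,0,-10.4],[2,17.7,0,0,0,-11.4],[2.3,17.8,0,0,0,-12.5]]]}}

```text
clock: 13.3
position: [0.5789, 0.0715, 0.0138]
ee_rot: [0.705, -0.06, 0.057, -0.704]
ft_force: [-13.2, 0.1, 7.9]
grip_width: 0.002
```

```bash
python3 st.py d_
```

```text
13.3 [0.57894039 0.07149739 0.01381569] [ 0.64972538  0.79763345 -1.14315938  1.73450044  0.78964522  1.15607521
  0.67192539] [-13.24972175   0.13960559   7.88554673]
jaw az 80.51234241777544 [-5.44093519e-03 -7.01336478e-05 -9.99985196e-01]
scene rect c [631.2 -20.1] size [199.1 117.5] yaw -7.5 | white [(72, array([630.4, -27.6,  56.3])), (110, array([651.2, -70.6,  50. ]))]
side rect c [630. -18.] size [199.1 106.6] yaw -7.9 | white [(31, array([629.6, -33.8,  57.3]))]
```

Call:
{"method": "arm_command", "body": {"commands": [[[0.3,0.1,0,0,0,-1],[0.6,0.1,0,0,0,-2],[0.9,0.2,0,0,0,-3],[1.2,0.2,0,0,0,-4],[1.5,0.2,0,0,0,-5],[1.9,0.3,0,0,0,-6],[2.2,0.3,0,0,0,-7],[2.5,0.3,0,0,0,-8],[2.8,0.4,0,0,0,-9],[3.2,0.4,0,0,0,-10],[3.5,0.4,0,0,0,-11],[3.8,0.4,0,0,0,-12],[4,0.4,0,0,0,-12.6],[4,0.4,0,0,0,-12.6]]]}}

```text
clock: 14.8
position: [0.6196, 0.0766, 0.0139]
ee_rot: [-0.694, 0.137, -0.134, 0.694]
ft_force: [-8.7, 4.6, 2.7]
grip_width: -0.003
```

```bash
python3 st.py e_
```

```text
14.8 [0.61957205 0.07663979 0.01388909] [ 0.56628686  0.82859383 -1.07470075  1.62374429  0.77480015  1.17620685
  0.49444929] [-8.668137    4.58291099  2.66993197]
jaw az 67.97134669528924 [-0.00388915  0.00188569 -0.99999066]
scene rect c [648.4 -23.7] size [198.7 120.4] yaw -19.8 | white [(126, array([670.3, -70.9,  51.2])), (50, array([648.3, -36. ,  56.6]))]
side rect c [617.4 -98.3] size [ 34.6 106. ] yaw 69.2 | white [(43, array([645.4, -34.9,  57.3]))]
```

View pics/e_scene.png

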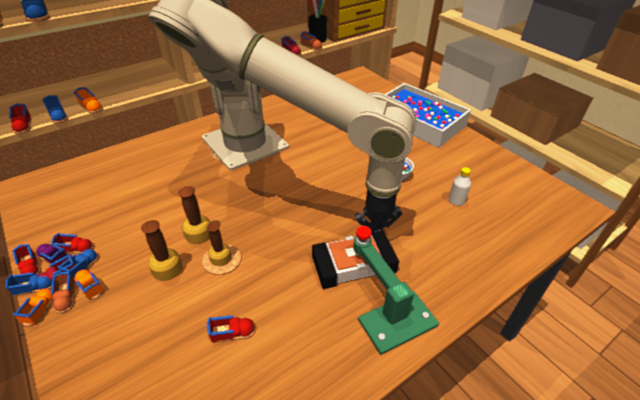

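Run:
```python
from h import *
o=manip.get_obs()
print((rot(-20.5)@[-.025,0])*100)
plan([.6485,-.0235],-20.5,-1,-8,o['position'][:2],n=8,off=.087)
```

```text
[-2.34168047  0.87551845]
pre-contact shift [ -8.21 -15.15] contact [ -6.34 -15.85]
[ -5.97 -16.18] turn 1.6
[ -5.59 -16.49] turn 3.1
[ -5.2 -16.8] turn 4.7
[ -4.8  -17.09] turn 6.2
[ -4.4  -17.37] turn 7.8
[ -3.99 -17.64] turn 9.4
[ -3.57 -17.9 ] turn 10.9
[ -3.15 -18.15] turn 12.5
centre after [ 0.66559378 -0.02784127]
```

Call:
{"method": "arm_command", "body": {"commands": [[[-2.5,1,0,0,0,0],[-3.7,-2,0,0,0,0.5],[-5.2,-6,0,0,0,1],[-6.8,-10,0,0,0,1.5],[-8,-13.2,0,0,0,1.5],[-8.3,-15,0,0,0,1.5],[-7.3,-15.4,0,0,0,1.5],[-6.4,-15.8,0,0,0,1.5],[-6.1,-15.9,0,0,0,2.3],[-5.9,-16.1,0,0,0,3],[-5.6,-16.3,0,0,0,4],[-5.4,-16.4,0,0,0,5],[-5.2,-16.5,0,0,0,6],[-5,-16.7,0,0,0,7],[-4.8,-16.8,0,0,0,8],[-4.6,-16.9,0,0,0,9],[-4.4,-17,0,0,0,9.6],[-4.2,-17.1,0,0,0,10.3],[-4,-17.2,0,0,0,11],[-3.8,-17.2,0,0,0,11.7]]]}}

```text
clock: 16.9
position: [0.5809, -0.0959, 0.014]
ee_rot: [0.705, -0.065, 0.06, -0.704]
ft_force: [-18.2, -1.1, 9.8]
grip_width: 0.001
```

```bash
python3 st.py f_
```

```text
16.9 [ 0.58085968 -0.09591789  0.01395539] [ 0.92314633  0.80273808 -1.1344439   1.71864553  0.79022338  1.16267192
  0.94904112] [-18.15312347  -1.10950129   9.76144319]
jaw az 79.79865063161806 [-7.01939752e-03 -7.99157631e-04 -9.99975044e-01]
scene rect c [661.6 -26.8] size [198.6 116.7] yaw -12.9 | white [(44, array([661.7, -38.9,  56.7])), (93, array([696.6, -69.8,  50.9]))]
side rect c [660.1 -22.8] size [196.6 106.7] yaw -13.8 | white [(30, array([657.7, -39.3,  57.7])), (27, array([624.6,  18.4,  51.5]))]
```

View pics/f_side.png

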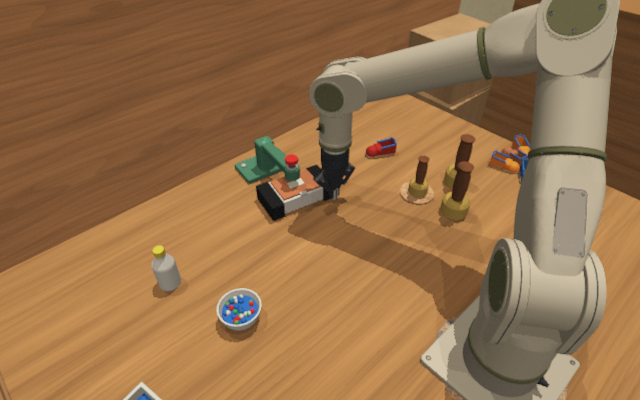

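Call:
{"method": "arm_command", "body": {"commands": [[[0.2,0,0,0,0,0.5],[0.4,-0.1,0,0,0,1],[0.6,-0.1,0,0,0,1.5],[0.8,-0.2,0,0,0,2],[1,-0.2,0,0,0,2],[1.2,-0.3,0,0,0,2],[1.4,-0.3,0,0,0,2],[1.4,-0.3,0,0,0,2]]]}}

```text
clock: 17.8
position: [0.5955, -0.0998, 0.0137]
ee_rot: [0.706, -0.053, 0.049, -0.705]
ft_force: [-13.9, -4.4, 8.1]
grip_width: 0.002
```

```bash
python3 st.py g_
```

```text
17.8 [ 0.59552364 -0.09981385  0.01370167] [ 0.90350608  0.82636194 -1.12638525  1.67851816  0.80285249  1.17902619
  0.98981193] [-13.92206955  -4.35030955   8.05113368]
jaw az 81.71759269545795 [-0.00577928 -0.00141559 -0.9999823 ]
scene rect c [670.4 -25.1] size [197.  117.7] yaw -8.5 | white [(38, array([671.6, -38.5,  56.3])), (80, array([706.6, -72.3,  50.1]))]
side rect c [668.9 -21.1] size [195.8 107. ] yaw -8.1 | white [(28, array([630.3,  18.6,  51.5]))]
```

Call:
{"method": "arm_command", "body": {"commands": [[[-1.5,0,0,0,0,0],[-3,0,0,0,0,0],[-4,0,2,0,0,0],[-4,0,6,0,0,-4],[-4,0,11,0,0,-8],[-5,-1,15.5,0,0,-12],[-6,-3,19,0,0,-18],[-7.5,-6,22,0,0,-24],[-9,-9,23,0,0,-30],[-11,-12,23,0,0,-37],[-13,-15,23,0,0,-43],[-14.5,-18,23,0,0,-48],[-15.9,-19.9,23,0,0,-52],[-15.9,-19.9,23,0,0,-52],[-15.9,-19.9,23,0,0,-52]]], "claw": 7}}

```text
clock: 19.4
position: [0.4392, -0.2984, 0.2445]
ee_rot: [-0.611, 0.355, -0.355, 0.612]
ft_force: [0.3, 1.3, 0.3]
grip_width: 0.821
```

```bash
python3 st.py h_
python3 - <<'E'
from h import *
c=shot('wrist','wrist_h.png')
E
```

```text
19.4 [ 0.43922867 -0.29843377  0.2445252 ] [ 1.5794219   0.36622201 -1.29225584  1.64342377  0.35600488  1.40350723
  0.76348779] [0.2676156  1.2961956  0.30199876]
jaw az 29.753299225176455 [ 7.02849955e-04  4.72799790e-04 -9.99999641e-01]
scene rect c [675.2 -25.4] size [197.3 108.8] yaw -8.7 | white [(122, array([691.2, -73.2,  49.8])), (39, array([671.7, -38.6,  56.2]))]
side rect c [668.  -21.2] size [196.6 106.9] yaw -8.9 | white [(26, array([630.8,  19.2,  50.8]))]
```

View pics/h_scene.png

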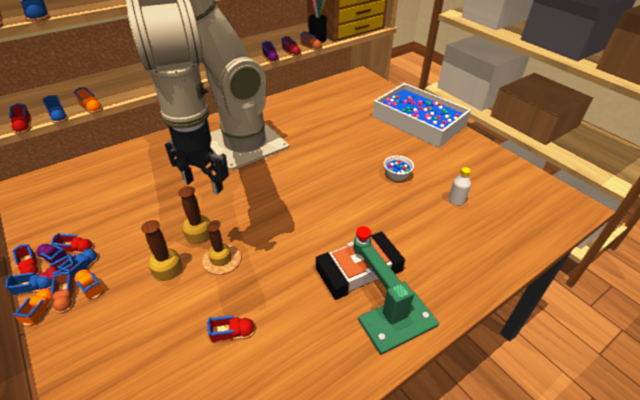

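View pics/wrist_h.png

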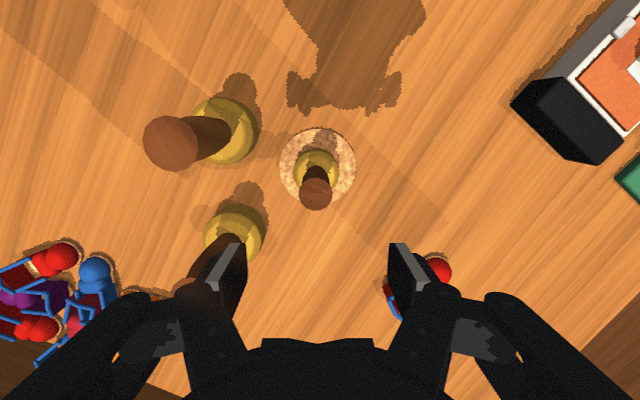

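Call:
{"method": "arm_command", "body": {"commands": [[[-0.1,-0.1,-3,0,0,0],[-0.1,-0.1,-7,0,0,0],[-0.1,-0.1,-11,0,0,0],[-0.1,-0.1,-14.5,0,0,0],[-0.1,-0.1,-16.5,0,0,0],[-0.1,-0.1,-17.2,0,0,0],[-0.1,-0.1,-17.2,0,0,0],[-0.1,-0.1,-17.2,0,0,0]]]}}

```text
clock: 20.35
position: [0.4384, -0.3002, 0.0735]
ee_rot: [-0.611, 0.355, -0.356, 0.611]
ft_force: [0.0, -0.5, -0.1]
grip_width: 0.821
```

```bash
python3 st.py
python3 - <<'E'
from h import *
for n in ['scene','side']:
    c=shot(n); u,v=proj(c,[.438,-.299,.09])[0].astype(int)
    k=c['pixels'][v-60:v+60,u-70:u+70]
    cv2.imwrite('pics/m_%s.png'%n,cv2.resize(k,None,fx=4,fy=4,interpolation=3))
a=np.hstack([cv2.imread('pics/m_scene.png')[:, :],cv2.imread('pics/m_side.png')]);cv2.imwrite('pics/m.png',cv2.resize(a,(800,343)))
E
```

```text
20.35 [ 0.43844627 -0.3001637   0.07353973] [ 1.4430665   0.54140892 -1.13452412  1.84121795  0.54707545  1.11503286
  0.6275042 ] [ 0.04045856 -0.52753733 -0.05907478]
jaw az 29.683467641778474 [ 1.46200807e-03 -5.92915082e-04 -9.99998755e-01]
```

View pics/m.png

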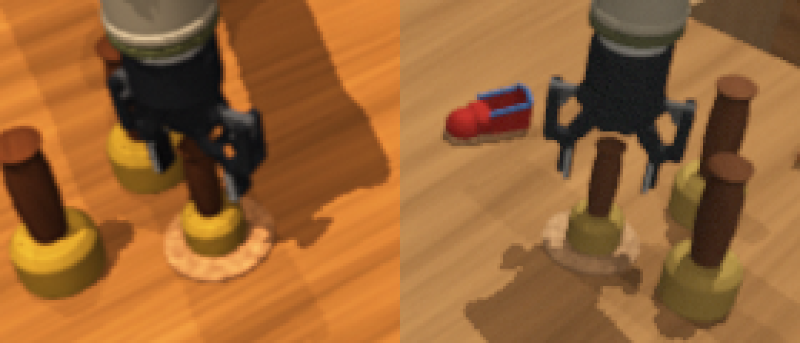

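Handle is centred between the open fingers, with both large mallets clear of the gripper. Closing.

Call:
{"method": "arm_command", "body": {"commands": [[[0,0,0,0,0,0],[0,0,0,0,0,0],[0,0,0,0,0,0],[0,0,0,0,0,0],[0,0,0,0,0,0],[0,0,0,0,0,0],[0,0,0,0,0,0],[0,0,0,0,0,0]]], "claw": 0, "newtons": 90}}

```text
clock: 21.25
position: [0.4381, -0.3003, 0.0729]
ee_rot: [-0.611, 0.355, -0.356, 0.611]
ft_force: [1.5, 1.6, 6.5]
grip_width: 0.312
```

Call:
{"method": "arm_command", "body": {"commands": [[[0,0,0.5,0,0,0],[0,0,2,0,0,0],[0,0,5,0,0,0],[0,0,9,0,0,0],[0,0,13,0,0,0],[0,0,17,0,0,0],[0,0,18,0,0,0],[0,0,18,0,0,0],[0,0,18,0,0,0]]]}}

```text
clock: 22.15
position: [0.4364, -0.3002, 0.2508]
ee_rot: [0.611, -0.356, 0.355, -0.611]
ft_force: [-0.1, -0.1, -5.6]
grip_width: 0.312
```

```bash
python3 st.py
```

```text
22.15 [ 0.43642637 -0.30022697  0.25077406] [ 1.58779526  0.35943485 -1.29461662  1.63490285  0.34930532  1.41673131
  0.77112823] [-0.078353   -0.1481022  -5.56830551]
jaw az 29.609777321393047 [-2.09262164e-03  9.21860071e-04 -9.99997386e-01]
```

Call:
{"method": "arm_command", "body": {"commands": [[[1.5,1.8,0,0,0,0],[4,4.8,0,0,0,0],[6.5,7.8,0,0,0,0],[9,10.9,0,0,0,0],[11.5,13.9,0,0,0,0],[14,16.9,0,0,0,0],[16.5,19.9,0,0,0,0],[19,22.9,0,0,0,0],[21,25.3,0,0,0,0],[22.5,27.1,0,0,0,0],[23.2,28,0,0,0,0],[23.2,28,0,0,0,0],[23.2,28,0,0,0,0]]]}}

```text
clock: 23.45
position: [0.6689, -0.0214, 0.2511]
ee_rot: [0.612, -0.356, 0.355, -0.611]
ft_force: [0.0, 0.0, -6.0]
grip_width: 0.312
```

```bash
python3 st.py
python3 - <<'E'
from h import *
np.set_printoptions(precision=4,suppress=True)
ims=[]
for n in ['scene','side']:
    c=shot(n); u,v=proj(c,[.669,-.019,.14])[0].astype(int)
    ims.append(cv2.resize(c['pixels'][v-60:v+60,u-70:u+70],(400,343),interpolation=3))
    W=cloud(c);hsv=cv2.cvtColor(c['pixels'],cv2.COLOR_BGR2HSV);x,y,z=W[...,0],W[...,1],W[...,2]
    br=(hsv[...,0]>18)&(hsv[...,0]<35)&(hsv[...,1]>100)&(abs(x-.669)<.06)&(abs(y+.02)<.06)&(z>.16)&(z<.25)
    Q=W[br]; print(n,len(Q),Q.min(0),Q.max(0),cv2.minEnclosingCircle((Q[:,:2]*1000).astype(np.float32)))
    red=((hsv[...,0]<6)|(hsv[...,0]>174))&(hsv[...,1]>190)&(z>.125)&(z<.155)&(abs(x-.669)<.04)&(abs(y+.02)<.04)
    print('cap z max',np.percentile(z[red],95) if red.any() else None)
cv2.imwrite('pics/p.png',np.hstack(ims))
E
```

```text
23.45 [ 0.66886085 -0.02137582  0.25114173] [ 0.64178767  0.65623644 -1.10620829  1.25449407  0.5769114   1.55939706
  0.14288497] [ 0.04965481  0.02543703 -6.04425062]
jaw az 29.597509215824886 [-1.86733210e-03 -6.30614620e-04 -9.99998058e-01]
scene 294 [ 0.6494 -0.049   0.1878] [ 0.6974 -0.0068  0.226 ] ((673.1384887695312, -24.862829208374023), 25.52212905883789)
cap z max 0.14622341845486772
side 319 [ 0.636  -0.0427  0.1861] [0.687  0.0065 0.2328] ((661.0171508789062, -17.01132583618164), 26.176328659057617)
cap z max 0.14697314814718598
```

View pics/p.png

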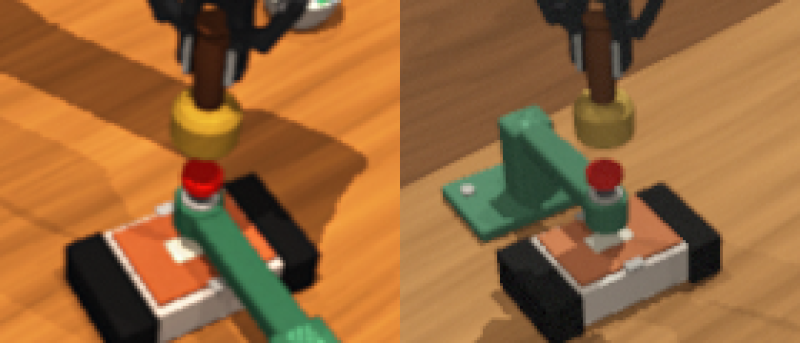

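Call:
{"method": "arm_command", "body": {"commands": [[[0,0.2,0.5,0,0,0],[0,0.2,0.5,0,0,0],[0,0.2,-0.8,0,0,0],[0,0.2,-3,0,0,0],[0,0.2,-5.4,0,0,0]]]}}

```text
clock: 24.05
position: [0.6696, -0.0184, 0.1975]
ee_rot: [-0.611, 0.355, -0.356, 0.611]
ft_force: [1.1, 0.2, -0.6]
grip_width: 0.312
```

Run:
```python
from h import *
o=manip.get_obs();print(o['clock'],o['position'],o['ft_force'],o['joint_velocities'])
```

```text
24.05 [ 0.66962146 -0.01844545  0.19746218] [ 1.1412096   0.21512549 -0.55877064] [ 0.02930279  0.15836019  0.08467587  0.32941072  0.1269093  -0.41058537
 -0.1000007 ]
```

Call:
{"method": "arm_command", "body": {"commands": [[[0,0,3,0,0,0],[0,0,5.5,0,0,0],[0,0,6.5,0,0,0],[0,0,6.5,0,0,0]]]}}

```text
clock: 24.45
position: [0.6698, -0.0182, 0.264]
ee_rot: [-0.611, 0.355, -0.356, 0.612]
ft_force: [-0.0, -0.4, -6.8]
grip_width: 0.315
```

```bash
python3 st.py
python3 - <<'E'
from h import *
np.set_printoptions(precision=4,suppress=True)
ims=[]
for n in ['scene','side']:
    c=shot(n); u,v=proj(c,[.669,-.019,.14])[0].astype(int)
    ims.append(cv2.resize(c['pixels'][v-60:v+60,u-70:u+70],(400,343),interpolation=3))
    W=cloud(c);hsv=cv2.cvtColor(c['pixels'],cv2.COLOR_BGR2HSV);x,y,z=W[...,0],W[...,1],W[...,2]
    br=(hsv[...,0]>18)&(hsv[...,0]<35)&(hsv[...,1]>100)&(abs(x-.669)<.06)&(abs(y+.02)<.06)&(z>.16)&(z<.25)
    Q=W[br]; print(n,len(Q),Q.min(0),Q.max(0),cv2.minEnclosingCircle((Q[:,:2]*1000).astype(np.float32)))
    red=((hsv[...,0]<6)|(hsv[...,0]>174))&(hsv[...,1]>190)&(z>.125)&(z<.155)&(abs(x-.669)<.04)&(abs(y+.02)<.04)
    print('cap z max',np.percentile(z[red],95) if red.any() else None)
cv2.imwrite('pics/p2.png',np.hstack(ims))
E
```

```text
24.45 [ 0.6698158  -0.01817029  0.26400346] [ 0.63435417  0.64920014 -1.11006382  1.23492279  0.57301387  1.57780774
  0.14346478] [-4.21370179e-03 -3.98944632e-01 -6.77435105e+00]
jaw az 29.621781428773875 [ 1.92008413e-03 -5.86520136e-05 -9.99998155e-01]
scene 284 [ 0.6509 -0.0462  0.2013] [ 0.6995 -0.0023  0.2384] ((675.9566040039062, -23.921995162963867), 25.68520164489746)
cap z max 0.14672735652794613
side 320 [ 0.6373 -0.0394  0.1985] [0.6902 0.0097 0.2443] ((663.6983032226562, -15.007680892944336), 26.56276512145996)
cap z max 0.14732448602422785
```

View pics/p2.png

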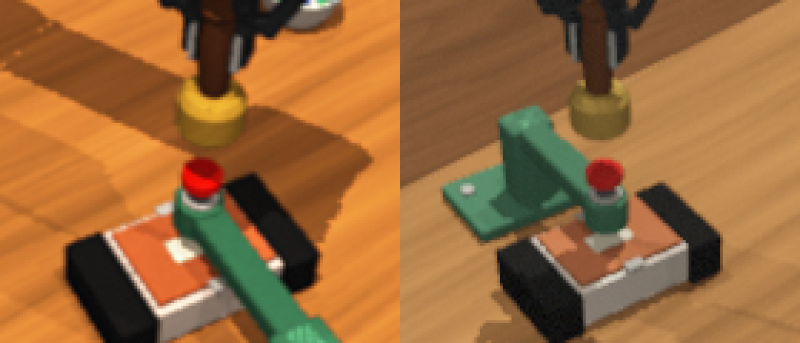

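Call:
{"method": "arm_command", "body": {"commands": [[[-1.5,-1.8,0,0,0,0],[-4,-4.8,0,0,0,0],[-6.5,-7.9,0,0,0,0],[-9,-10.9,0,0,0,0],[-11.5,-13.9,0,0,0,0],[-14,-17,0,0,0,0],[-16.5,-20,0,0,0,0],[-19,-23,0,0,0,0],[-21,-25.5,0,0,0,0],[-22.5,-27.3,0,0,0,0],[-23.2,-28.2,0,0,0,0],[-23.2,-28.2,-2,0,0,0],[-23.2,-28.2,-6,0,0,0],[-23.2,-28.2,-10,0,0,0],[-23.2,-28.2,-13.5,0,0,0],[-23.2,-28.2,-16,0,0,0],[-23.2,-28.2,-17,0,0,0],[-23.2,-28.2,-17,0,0,0],[-23.2,-28.2,-17,0,0,0]]]}}

```text
clock: 26.45
position: [0.4383, -0.3002, 0.0944]
ee_rot: [-0.611, 0.355, -0.356, 0.611]
ft_force: [0.6, -0.6, -5.1]
grip_width: 0.315
```

```bash
python3 st.py
```

```text
26.45 [ 0.43828485 -0.30018379  0.09436288] [ 1.46362035  0.5148604  -1.15789023  1.82397707  0.51718157  1.14774881
  0.64803755] [ 0.58271934 -0.58559078 -5.14386719]
jaw az 29.658113978487858 [ 1.33042009e-03 -2.77271304e-04 -9.99999077e-01]
```

Call:
{"method": "arm_command", "body": {"commands": [[[0,0,-0.8,0,0,0],[0,0,-1.4,0,0,0],[0,0,-1.8,0,0,0],[0,0,-2.0,0,0,0],[0,0,-2.1,0,0,0],[0,0,-2.1,0,0,0]]]}}

```text
clock: 27.05
position: [0.4375, -0.3004, 0.0729]
ee_rot: [0.611, -0.356, 0.356, -0.611]
ft_force: [-2.8, 1.3, 2.8]
grip_width: 0.315
```

Call:
{"method": "arm_command", "body": {"commands": [[[0,0,0,0,0,0],[0,0,0,0,0,0],[0,0,0,0,0,0],[0,0,0,0,0,0],[0,0,0,0,0,0],[0,0,0,0,0,0]]], "claw": 7}}

```text
clock: 27.65
position: [0.4375, -0.3004, 0.0724]
ee_rot: [-0.611, 0.356, -0.356, 0.611]
ft_force: [0.3, 0.3, -0.2]
grip_width: 0.819
```

Call:
{"method": "arm_command", "body": {"commands": [[[0,0,1,0,0,0],[0,0,3,0,0,0],[0,0,6,0,0,0],[0,0,10,0,0,0],[0,0,14,0,0,0],[0,0,18,0,0,0],[0,0,20,0,0,0],[0,0,20,0,0,0],[0,0,20,0,0,0]]]}}

```text
clock: 28.55
position: [0.4374, -0.3003, 0.2725]
ee_rot: [0.611, -0.355, 0.356, -0.611]
ft_force: [-0.1, 0.3, -0.7]
grip_width: 0.82
```

```bash
python3 st.py k_
python3 - <<'E'
from h import *
np.set_printoptions(precision=4,suppress=True)
shot('wrist','wrist_k.png')
for n in ['scene','side']:
    c=shot(n);W=cloud(c);x,y,z=W[...,0],W[...,1],W[...,2]
    M=W[(abs(x-.44)<.07)&(abs(y+.29)<.06)&(z>0.118)&(z<.15)]
    print(n,' mallet top',len(M),M.mean(0), cv2.minEnclosingCircle((M[:,:2]*1000).astype(np.float32)))
    M=W[(abs(x-.44)<.07)&(abs(y+.29)<.06)&(z>0.02)&(z<0.043)]
    print(' mallet foot',cv2.minEnclosingCircle((M[:,:2]*1000).astype(np.float32)))
    for cx,cy in [(.39,-.42),(.325,-.305)]:
        M=W[(abs(x-cx)<.06)&(abs(y-cy)<.06)&(z>0.02)&(z<0.045)]
        print(' other',M.mean(0),cv2.minEnclosingCircle((M[:,:2]*1000).astype(np.float32)))
E
```

```text
28.55 [ 0.43741598 -0.3002559   0.27251512] [ 1.59457502  0.34365998 -1.30377229  1.6006126   0.33386683  1.45325315
  0.78315219] [-0.09375587  0.34474114 -0.73499853]
jaw az 29.630080449520815 [ 2.02449143e-04 -5.55599661e-04 -9.99999825e-01]
scene rect c [675.7 -26.2] size [197.5 107.4] yaw -8.4 | white [(122, array([691.6, -73.1,  50.3])), (40, array([671.4, -38.6,  56.2]))]
side rect c [667.8 -21.7] size [195.5 111.7] yaw -8.8 | white [(26, array([630.5,  19.4,  51.1]))]
scene  mallet top 107 [ 0.4412 -0.2998  0.1274] ((437.3184509277344, -300.0732116699219), 16.478294372558594)
 mallet foot ((440.254150390625, -299.5679931640625), 27.93634605407715)
 other [ 0.4152 -0.4276  0.0342] ((391.4179382324219, -424.9993896484375), 37.63996887207031)
 other [ 0.347  -0.3218  0.0338] ((323.9701843261719, -311.00054931640625), 37.884124755859375)
side  mallet top 78 [ 0.4343 -0.298   0.1275] ((435.23321533203125, -300.23541259765625), 16.80206871032715)
 mallet foot ((434.717529296875, -297.6423645019531), 28.306394577026367)
 other [ 0.3958 -0.3954  0.0339] ((385.2154846191406, -421.8990173339844), 36.94026184082031)
 other [ 0.3069 -0.2868  0.0341] ((317.0739440917969, -308.1678466796875), 37.19709777832031)
```

View pics/k_scene.png

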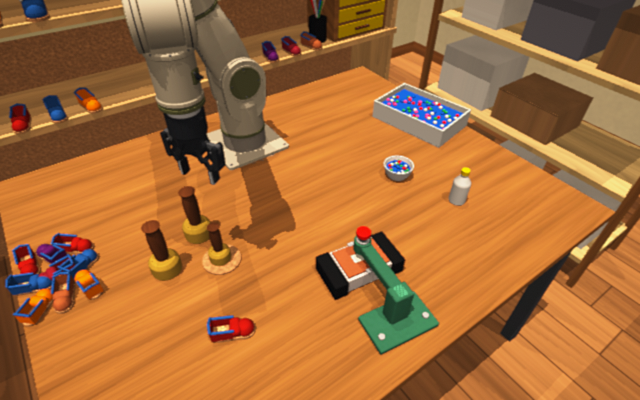

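View pics/wrist_k.png

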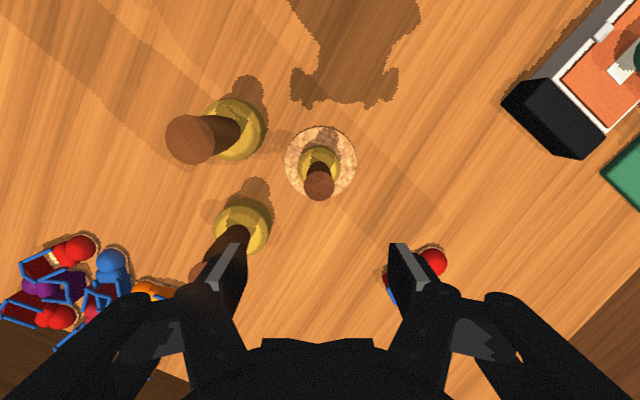

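The small mallet stands upright in the middle of its pad (scene about 215,245; wrist 318,165), the block sits square under the punch (scene about 362,262), and everything else is where it was.

```bash
python3 -c "
from h import *
print(manip.hand_in())"
```

```text
the job is handed in; nothing more can be done
None
```

The job is done and handed in at about 29 s of the allowed 72 s.

- **Walking the block:** I pushed the block only on its black end pieces, in the order left, right, left, right. The first three swings went to about 11–13° off square. The last swing brought it square.
- **Block position:** It now stands within about 1° of square with the stand. Its centre is about 3–4 mm beyond the punch axis and 4 mm to the right, so the punch comes down inside the patch. The two cameras disagree by about 7 mm in x (calibration offset), so I compared positions within each camera.
- **Hammer blow:** I gripped the smallest mallet by its handle and struck the cap once at roughly 0.2 m/s. From the measured tool height, the punch went down about 13.5 mm. This depth is worked out rather than seen directly. The mallet did not slip in the grip, and the punch sprang back to its rest height.
- **Last checks:** The mallet stands upright on its pad, within about 1 mm of where it started. The large mallets measured unmoved. I did not re-measure the bowl, slipper and bottle, but the last picture shows them in place. The gripper is clear of everything. The highest contact force I read was about 20–25 N, and no check failed.

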